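# Load the red grinding point into the sloping spindle

### The job

Pull the grinding point with the red stone out of the catch in its wooden rack and load it into the mouth of the sloping green grinding spindle. Its square tail has to find the square drive hidden inside, so turn it gently by feel, without forcing it, until it drops in fully home with its flange flat on the spindle's face; then let go. Leave the green and white points and the other things on the bench alone.

Things in the scene. Friction and masses are not known exactly. Their poses are not given: they have to be found in the camera images.
- red_mid (a point): Middle of the grip of the point to be loaded. z runs along the point towards its stone (up, in the rack); x, y are normal to the grip's flats. Along z from here: square aluminium grip 26 x 26 mm, -22 to +22 mm (grasp here, on opposite flats, from the stone's end); red stone, diameter 20, +22 to +46; steel flange, diameter 32, -27 to -22; tail -65 to -27 mm.
- red_seat (a point): Centre of the underside of the red point's flange, 27 mm below red_mid; same axes.
- green_mid (a point): Middle of the grip of the green-stoned point, otherwise just like the red one; it stands in another hole of the rack. Leave it there.
- white_mid (a point): Middle of the grip of the white-stoned point, otherwise just like the red one; it stands in another hole of the rack. Leave it there.
- rack: Fixed wooden block 70 (x) x 240 (y) x 50 mm high, origin under its centre. Three upright square holes, 20 mm wide, 42 mm deep, in a row along y at -75, 0, +75 mm; the points stand square to the block in them. In each, two sprung balls hold the neck of the tail: a straight upward pull of about 6 to 15 N frees a point within a few mm, then it slides out over 38 mm.
- mouth (a point): Centre of the spindle's round mouth, in the plane of its flat steel face (64 mm across), 140 mm above the table. z points out of the mouth along the bore, 30 degrees from vertical, leaning to the point's -x side, roughly towards the robot; y is level. Its fixed base (190 x 140 mm) reaches 40 mm to the robot's side of the mouth and 150 mm beyond.
- red_point: The whole red grinding point, 0.12 to 0.21 kg; origin at the tail's end, 65 mm below red_mid, same axes. From the origin up: a 12 x 12 mm square 19 mm long, sides parallel to the grip's flats, chamfered to 9 x 9 mm in the first 1.5 mm; neck, diameter 9; from 27 mm a stem, diameter 18 (tapered foot), up to the flange at 38 mm. At first upright in one of the rack's holes, flange on its top.
- spindle: Sloping spindle, steel nose, green motor; frame as mouth. Inside: round bore, 21 mm wide, 20 deep; then the brass drive, square through hole 14 x 14, 18 long, at an unseen angle up to 0.6 rad either way from the x, y axes, stiff (0.08 Nm). A wrongly turned tail stops 20 to 23 mm below the face; within about 0.18 rad it slips in, and is home with 38 mm inside, flange on face.
- strips: Sheet of glued glass strips, 100 x 120 x 6 mm, lying flat; leave alone. Origin at the centre of its underside.
- glass_knob: Amber glass knob, 38 mm diameter, 45 mm tall, standing; leave alone. Origin at the centre of its underside.
- marker: Black marker pen with white cap, 134 mm long, 19 mm thick, lying; leave alone. Origin near its middle, on the table.
- dustpan: Blue dustpan, 180 x 200 mm with a handle, 50 mm high; leave alone. Origin at the centre of its underside.
Things that resemble listed ones, but are neither listed nor needed, are in the scene too. Leave any blue look-alike of the rack alone.

How it is judged:
By the outcome, as a careful person would: the job done as asked, in the order asked, and still so for the second after the job is handed in, with the robot touching nothing.
It also fails if it takes over 56 s, if anything falls off the work surface, if the arm or the gripper's body presses on something with over 40 N, if the wrist force passes 120 N, or if a joint passes its speed limit or range.

### The arm

A 6-joint arm with a two-finger parallel gripper is mounted at the origin on the work surface. World frame = base frame: x ahead of the robot, y to its left, z up, the work surface at z = 0. Lengths are in m, angles in degrees, forces in N, time in s.
With the tool pointing down it reaches from about 0.4 to 0.825 m from the base axis. Payload 7 kg.
Tool frame: the origin (TCP) lies between the finger pads; the fingertips stand 19 mm ahead of it and the grasp point (between the pads) is the TCP; z points along the fingers, y is the line along which they close (so a half turn about z gives the same grasp; the last joint's range is limited). The gripper opens to 88 mm and grips with 3 to 60 N. Pads are 19 mm wide; open, the fingers measure 130 mm over their backs; the gripper's body (78 mm by 193 mm) begins 47 mm behind the grasp point.
Start: joints at [90.533, 20.546, 0.682, 0, -70.136, -16.507], TCP at [0.186, 0.649, 0.246] pointing down, gripper open.
Joint ranges: [-176.03, 176.03], [-82.01, 121.73], [-58.28, 71.71], [-173.87, 95.51], [-174.79, -0.11], [-173.66, 173.66]. Speed limits (degrees/s): [136.94, 136.94, 172.46, 180, 180, 180].

### API

Orientations are given as [roll, pitch, yaw] about the fixed x, y, z axes, in that order (R = Rz(yaw) Ry(pitch) Rx(roll)).
In Python, from plant import get_obs, snapshot, close_job, spot_in, spot_point gives the robot as it stands.
- The arm moves only by the tool play_rows, never from a script. Its argument "plan" is a list of rows, each a list of 6 numbers: the shift along the tool's x, y, z in cm, then the turn, a rotation vector about the tool's x, y, z in degrees. A call has 1 to 20 rows; each row shifts and turns the commanded pose from where the row before left it, along the tool's axes as they then stand; what a row does not reach is not made up. A row lasts 1/12 s, in which the tool goes at most 41.7 mm and 7.16 degrees, less where a joint would pass 70% of its speed; a pose out of reach is approached as far as the arm can. A call is refused whole if a number of a shift passes 4.17 or a number of a turn 7.16, either way. A call with a gripper value outside its range is refused whole. "grip" is the finger opening in cm, from 0 to 8.76, set as the call begins (left out, the last holds). The fingers move at their own pace and stop on an object; the grip force is fixed at half the most. Time passes only in rows, so rows that do not move let the fingers close. It gives the time, the measured TCP pose, the force, the opening and the grip force at its end, in the units of the state.
- get_obs(): the state, without advancing time (a new reading comes with each control period).
- snapshot(name): name is "scene" or "top" or "wrist"; returns a dict with "frame" (384x512x3 uint8, red, green, blue), "fx", "fy", "cx", "cy" (pixels), "position" and "attitude" of the camera in the world. Camera axes: x right, y down, z forward; pixel columns grow to the right and rows downward; lengths in m; the calibration is good to about 2 mm. A picture is of the moment at which its call begins. There is no depth.
- close_job(): hands the job in; it is judged then, once.
Trained networks look in the newest picture that a camera, given by its name, has taken for a name from the list of things; names that differ only in an ending like _2 or _b are one class to them, and where a whole thing is asked for, a point or a joint stands for the part that bears it (a point fixed in the world has none). Each returns a list of dicts, best first, with "score" (0 to 1); they miss things now and then, are a little off and sometimes report something else, mostly with a low value. They report only what shows in the picture. A call takes as long as a camera call. They do not tell look-alikes from the thing itself.
- spot_in(camera, thing): "position" ([x, y, z] in m, in world coordinates, good to about 4 mm: the middle of the surface that is visible of it).
- spot_point(camera, thing): "position" ([x, y, z] in m, in world coordinates, good to about 4 mm: a listed point, or the origin of a listed thing).
The state is a dict: "clock": time; "joint_pos": joint angles; "qvel": joint speeds; "tau": joint torques, N m; "tool_pos": TCP position; "orientation": TCP orientation; "force": force on the tool from outside, world axes, zero at the start; "moment": the same for the moment, N m; "opening": finger opening in m; "gripper_force": force on a finger pad.
Only numpy, scipy, OpenCV 4.12 (cv2) and the standard library are available. Lean on these libraries where they do the work, as an engineer would, in place of code of your own. Each camera call takes 0.05 s, during which the arm holds its last target. There are 200 camera calls.

## Working session

There is one attempt and no reset: what is moved stays moved. The work goes in short steps, Python scripts to look and compute and a tool call to move; the robot and the scene stay as the last step left them, time stands still between calls to the robot, and variables do not carry over. Pictures are saved under pics/ and viewed, at most 10 in all, crops included, and the job is handed in when it is done.

Besides the shell and the picture viewer there is one more tool, called after "Call:" as name(argument=value, ...), one argument or row to a line, values as JSON. play_rows: Moves the arm, as the interface text tells. Its arguments: {"type":"object","properties":{"plan":{"type":"array","items":{"type":"array","items":{"type":"number"}}},"grip":{"type":"number"}},"required":["plan"]}

```bash
mkdir -p pics; cat > h.py <<'E'
import numpy as np,cv2
from scipy.spatial.transform import Rotation as R
from plant import *
def save(s,n,crop=None,k=1):
    f=s["frame"][:,:,::-1]
    if crop: f=f[crop[1]:crop[3],crop[0]:crop[2]]
    cv2.imwrite(f"pics/{n}.png",cv2.resize(f,None,fx=k,fy=k,interpolation=cv2.INTER_CUBIC))
E
python3 - <<'E'
from h import *
print(get_obs())
for c in ["scene","top"]:
    s=snapshot(c); save(s,c+"1",k=1.5)
    print(c,s["position"],s["attitude"],s["fx"],s["fy"],s["cx"],s["cy"])
    for t in ["red_mid","red_seat","green_mid","white_mid","rack","mouth","spindle","red_point","strips","glass_knob","marker","dustpan"]:
        print(t,[(np.round(d["position"],3).tolist(),round(d["score"],2)) for d in spot_point(c,t)[:3]])
E
```

```text
{'clock': 0.0, 'joint_pos': array([ 9.05320715e+01,  2.05922660e+01,  6.33785031e-01, -2.22555061e-02,
       -7.01346679e+01, -1.65068957e+01]), 'qvel': array([ 0.00531201, -0.05101534,  0.01793155,  0.03263819, -0.01076122,
       -0.05007116]), 'tau': array([-2.31169741e-05, -5.82719135e+01,  2.93046659e+01,  6.99694633e+00,
        6.94145914e-03, -1.62413630e-04]), 'tool_pos': array([0.18565477, 0.64849107, 0.24460664]), 'orientation': array([ 1.79904745e+02, -6.41014856e-03, -1.59823986e+01]), 'force': array([ 0.89363986, -0.26936257, -0.55836541]), 'moment': array([-0.03796529, -0.02444991, -0.01834746]), 'gripper_force': 0.0, 'opening': 0.08803364399436125}
scene [1.45060327 0.33648537 1.04529312] [-134.12389534   -0.24419632  100.07461946] 494.2595337754309 494.2595337754309 257.78812741084835 194.74996692956924
red_mid [([0.466, 0.157, 0.077], 0.66), ([0.483, 0.084, 0.074], 0.55), ([0.42, -0.047, -0.003], 0.4)]
red_seat [([0.481, 0.081, 0.048], 0.73)]
green_mid [([0.448, 0.23, 0.076], 0.72)]
white_mid [([0.461, 0.158, 0.08], 0.68)]
rack [([0.309, 0.589, 0.002], 0.67), ([0.3
[... 629 characters left out ...]
49], 0.64)]
green_mid [([0.443, 0.225, 0.074], 0.63), ([0.486, 0.084, 0.049], 0.35)]
white_mid [([0.553, -0.172, 0.143], 0.71), ([0.468, 0.154, 0.075], 0.64)]
rack [([0.237, 0.274, -0.002], 0.98), ([0.319, -0.264, 0.003], 0.86), ([0.305, 0.593, -0.001], 0.77)]
mouth [([0.55, -0.176, 0.144], 0.56), ([0.487, 0.428, 0.002], 0.41)]
spindle [([0.555, -0.172, 0.144], 0.87)]
red_point [([0.485, 0.083, 0.014], 0.67)]
strips [([0.725, 0.059, 0.001], 0.82), ([0.485, 0.084, 0.076], 0.41)]
glass_knob [([0.423, -0.043, 0.002], 0.51), ([0.468, 0.153, 0.074], 0.28)]
marker [([0.489, 0.433, -0.001], 0.76)]
dustpan [([0.737, 0.282, -0.001], 0.82), ([0.465, 0.157, 0.076], 0.71), ([0.483, 0.082, 0.016], 0.34)]
```

View pics/scene1.png

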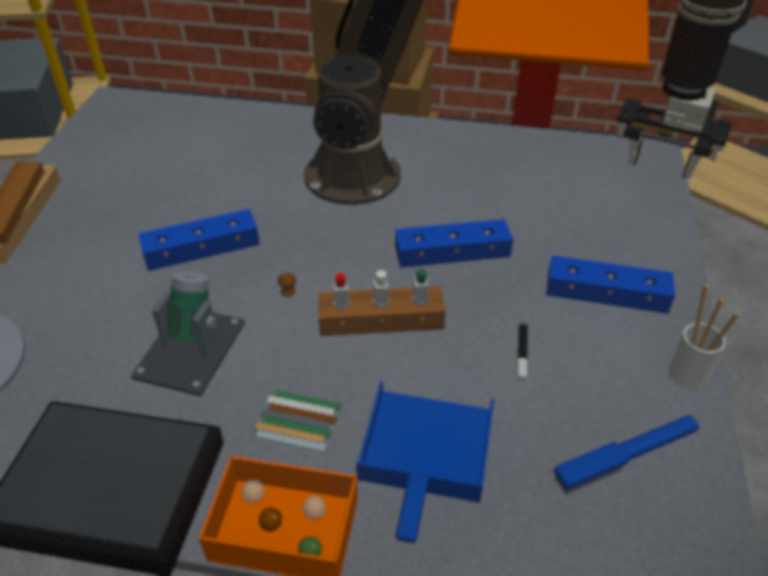

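View pics/top1.png

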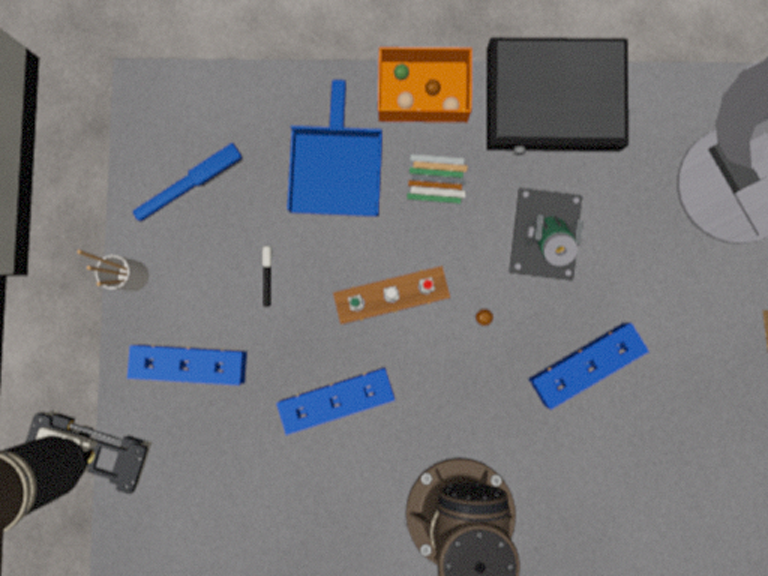

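The scene view shows the wooden rack with red, white and green points at about px (341,290), (381,285) and (421,283). The spindle mouth is at about (190,280). In the top view the red point is at (428,285) and the mouth at (560,250). The base runs from (520,188) to (574,280). The network positions match both views.

```bash
cat >> h.py <<'E'
def pose():
    o=get_obs(); return o["tool_pos"],R.from_euler("xyz",o["orientation"],degrees=True),o
def to(p,Rt=None):
    p0,R0,o=pose(); 
    print("t",round(o["clock"],2),"pos",p0.round(4),"ori",o["orientation"].round(2),"shift cm",(R0.inv().apply(np.array(p)-p0)*100).round(2))
    if Rt is not None: print("rotvec deg",np.degrees((R0.inv()*Rt).as_rotvec()).round(2),"shift after turn",(Rt.inv().apply(np.array(p)-p0)*100).round(2))
def ray(s,px):
    d=R.from_euler("xyz",s["attitude"],degrees=True).apply([(px[0]-s["cx"])/s["fx"],(px[1]-s["cy"])/s["fy"],1]); return np.array(s["position"]),d/np.linalg.norm(d)
def onplane(s,px,z): 
    o,d=ray(s,px); return o+d*(z-o[2])/d[2]
def proj(s,P):
    q=R.from_euler("xyz",s["attitude"],degrees=True).inv().apply(np.atleast_2d(P)-s["position"]); return np.c_[s["fx"]*q[:,0]/q[:,2]+s["cx"],s["fy"]*q[:,1]/q[:,2]+s["cy"]]
E
python3 - <<'E'
from h import *
s=snapshot("top")
C=[onplane(s,np.array(p)/1.5,0.01) for p in [(519,188),(583,195),(575,280),(510,272)]]
for c in C: print(c.round(3))
for i,j in [(3,0),(2,1)]:
    d=C[j]-C[i]; print("x dir",np.degrees(np.arctan2(d[1],d[0])))
for i,j in [(0,1),(3,2)]:
    d=C[j]-C[i]; print("-y dir+90",np.degrees(np.arctan2(d[1],d[0]))+90)
# rack corners at z .05
C=[onplane(s,np.array(p)/1.5,0.05) for p in [(334,292),(442,267),(450,296),(341,323)]]
for c in C: print(c.round(3))
d=C[0]-C[1];print(np.degrees(np.arctan2(d[1],d[0]))-90); d=C[3]-C[2];print(np.degrees(np.arctan2(d[1],d[0]))-90)
to([.484,.083,.246],R.from_euler("xyz",[180,0,-75],degrees=True))
E
```

```text
[ 0.704 -0.123  0.01 ]
[ 0.69  -0.263  0.01 ]
[ 0.503 -0.244  0.01 ]
[ 0.518 -0.103  0.01 ]
x dir -5.969900321350115
x dir -5.622234160678268
-y dir+90 -5.748545882887015
-y dir+90 -6.295551134382038
[0.467 0.277 0.05 ]
[0.523 0.048 0.05 ]
[0.462 0.031 0.05 ]
[0.401 0.261 0.05 ]
13.873884645547108
14.772192522566058
t 1.35 pos [0.1858 0.6489 0.2455] ori [180.    -0.   -15.97] shift cm [ 4.424e+01  4.620e+01 -4.000e-02]
rotvec deg [ 0.   -0.   59.03] shift after turn [ 6.238e+01 -1.416e+01 -5.000e-02]
```

Call:
play_rows(
  plan=[
    [2.6, 2.72, 0, 0, 0, 0],
    [2.6, 2.72, 0, 0, 0, 0],
    [2.6, 2.72, 0, 0, 0, 0],
    [2.6, 2.72, 0, 0, 0, 0],
    [2.6, 2.72, 0, 0, 0, 0],
    [2.6, 2.72, 0, 0, 0, 0],
    [2.6, 2.72, 0, 0, 0, 0],
    [2.6, 2.72, 0, 0, 0, 0],
    [2.6, 2.72, 0, 0, 0, 0],
    [2.6, 2.72, 0, 0, 0, 0],
    [2.6, 2.72, 0, 0, 0, 0],
    [2.6, 2.72, 0, 0, 0, 0],
    [2.6, 2.72, 0, 0, 0, 0],
    [2.6, 2.72, 0, 0, 0, 0],
    [2.6, 2.72, 0, 0, 0, 0],
    [2.6, 2.72, 0, 0, 0, 0],
    [2.6, 2.72, 0, 0, 0, 0],
  ],
)

```text
clock: 2.77
tool_pos: [0.484, 0.081, 0.2461]
orientation: [-180.0, -0.0, -16.0]
force: [1.4, 1.2, 0.4]
opening: 0.0878
gripper_force: 0.0
```

Call:
play_rows(
  plan=[
    [0, 0, 0, 0, 0, 6.6],
    [0, 0, 0, 0, 0, 6.6],
    [0, 0, 0, 0, 0, 6.6],
    [0, 0, 0, 0, 0, 6.6],
    [0, 0, 0, 0, 0, 6.6],
    [0, 0, 0, 0, 0, 6.6],
    [0, 0, 0, 0, 0, 6.6],
    [0, 0, 0, 0, 0, 6.6],
    [0, 0, 0, 0, 0, 6.6],
    [0, 0, 0, 0, 0, 0],
    [0, 0, 0, 0, 0, 0],
  ],
)

```text
clock: 3.68
tool_pos: [0.4835, 0.0827, 0.2457]
orientation: [-180.0, 0.0, -75.2]
force: [-0.3, 0.7, 0.6]
opening: 0.0878
gripper_force: 0.0
```

```bash
python3 - <<'E'
from h import *
s=snapshot("wrist"); save(s,"w1",k=1.5)
print(s["position"],s["attitude"],s["fx"])
for t in ["red_mid","red_seat","white_mid","green_mid","rack"]:
    print(t,[(np.round(d["position"],4).tolist(),round(d["score"],2)) for d in spot_point("wrist",t)[:3]])
to([.484,.083,.246]); print(pose()[2]["joint_pos"].round(1))
E
```

```text
[0.50565721 0.00273298 0.38472401] [ 1.62374081e+02  3.00671823e-02 -1.65266972e+02] 330.5358959448184
red_mid [([0.483, 0.0814, 0.0754], 0.97)]
red_seat [([0.4844, 0.0813, 0.0495], 0.74)]
white_mid []
green_mid [([0.4457, 0.2268, 0.0758], 0.76)]
rack [([0.4617, 0.1559, 0.0038], 0.88), ([0.4641, 0.1571, 0.0768], 0.49)]
t 3.98 pos [0.4835 0.0828 0.2456] ori [-180.     0.   -75.3] shift cm [-0.01 -0.06 -0.04]
[ 32.7   2.9 -21.9  -0.  -65.1 -18. ]
```

View pics/w1.png

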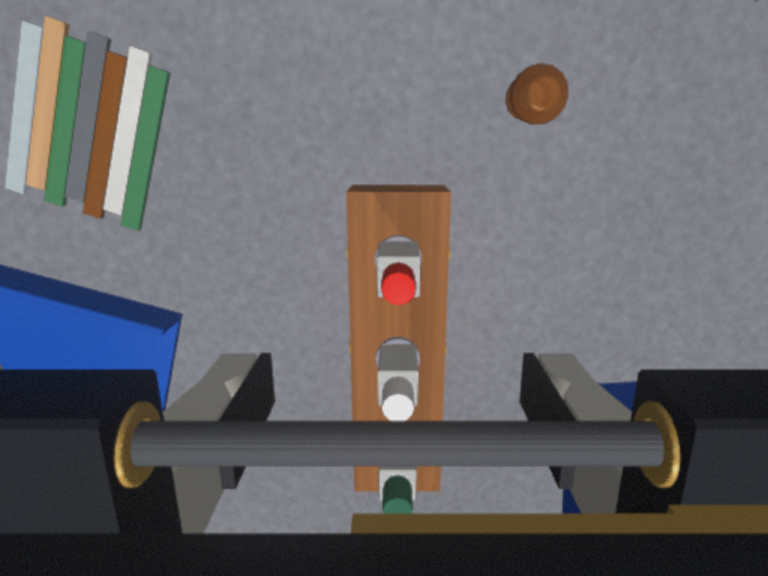

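The wrist view is well aligned. The rack edges run vertical, with the red stone at (398,284) laterally between the fingers and the white one at (398,400) below it. Next I'll check its centre with two cameras.

```bash
python3 - <<'E'
from h import *
L=[]
for c in ["wrist","top","scene"]:
    s=snapshot(c); f=cv2.cvtColor(s["frame"],cv2.COLOR_RGB2HSV)
    m=((f[...,0]<6)|(f[...,0]>172))&(f[...,1]>190)&(f[...,2]>110)
    n,l,st,ce=cv2.connectedComponentsWithStats(m.astype(np.uint8))
    P=proj(s,[.4835,.082,.112])[0]
    i=min(range(1,n),key=lambda k:np.hypot(*(ce[k]-P))); 
    print(c,ce[i].round(1),st[i],"pred",P.round(1), "at z.114",onplane(s,ce[i],.114).round(4)); L.append(ray(s,ce[i]))
for idx in [(0,1),(0,2),(0,1,2)]:
    A=sum(np.eye(3)-np.outer(L[i][1],L[i][1]) for i in idx); b=sum((np.eye(3)-np.outer(L[i][1],L[i][1]))@L[i][0] for i in idx)
    print(idx,np.linalg.solve(A,b).round(4))
to([.4835,.0823,.082])
E
```

```text
wrist [265.  187.4] [255 180  21  17 201] pred [265.9 188.9] at z.114 [0.4848 0.0804 0.114 ]Traceback (most recent call last):
  File "<stdin>", line 8, in <module>
ValueError: min() iterable argument is empty
```

Call:
play_rows(
  plan=[
    [0, 0, 2.04, 0, 0, 0],
    [0, 0, 2.04, 0, 0, 0],
    [0, 0, 2.04, 0, 0, 0],
    [0, 0, 2.04, 0, 0, 0],
    [0, 0, 2.04, 0, 0, 0],
    [0, 0, 2.04, 0, 0, 0],
    [0, 0, 2.04, 0, 0, 0],
    [0, 0, 2.04, 0, 0, 0],
    [0, 0, 0, 0, 0, 0],
    [0, 0, 0, 0, 0, 0],
    [0, 0, 0, 0, 0, 0],
  ],
)

```text
clock: 5.0
tool_pos: [0.4841, 0.083, 0.0833]
orientation: [-179.9, -0.0, -75.3]
force: [0.0, -0.2, 0.3]
opening: 0.0875
gripper_force: 0.0
```

Call:
play_rows(
  plan=[
    [0, 0, 0, 0, 0, 0],
    [0, 0, 0, 0, 0, 0],
    [0, 0, 0, 0, 0, 0],
    [0, 0, 0, 0, 0, 0],
    [0, 0, 0, 0, 0, 0],
    [0, 0, 0, 0, 0, 0],
    [0, 0, 0, 0, 0, 0],
    [0, 0, 0, 0, 0, 0],
    [0, 0, 0, 0, 0, 0],
    [0, 0, 0, 0, 0, 0],
  ],
  grip=2.0,
)

```text
clock: 5.83
tool_pos: [0.4834, 0.0827, 0.0823]
orientation: [180.0, -0.0, -75.4]
force: [-3.9, -0.8, 3.6]
opening: 0.0265
gripper_force: 1.6
```

Call:
play_rows(
  plan=[
    [0, 0, 0, 0, 0, 0],
    [0, 0, 0, 0, 0, 0],
    [0, 0, 0, 0, 0, 0],
  ],
  grip=0,
)

```text
clock: 6.08
tool_pos: [0.4833, 0.0826, 0.0823]
orientation: [180.0, -0.0, -75.4]
force: [-0.2, -0.4, 1.4]
opening: 0.0254
gripper_force: 30.0
```

Call:
play_rows(
  plan=[
    [0, 0, -0.2, 0, 0, 0],
    [0, 0, -0.2, 0, 0, 0],
    [0, 0, -0.2, 0, 0, 0],
    [0, 0, -0.2, 0, 0, 0],
    [0, 0, -0.5, 0, 0, 0],
    [0, 0, -0.5, 0, 0, 0],
    [0, 0, -0.5, 0, 0, 0],
    [0, 0, -0.5, 0, 0, 0],
  ],
)

```text
clock: 6.75
tool_pos: [0.4841, 0.0829, 0.1116]
orientation: [-179.9, 0.0, -75.4]
force: [0.4, -0.7, -1.4]
opening: 0.026
gripper_force: 30.0
```

Call:
play_rows(
  plan=[
    [0, 0, -1.0, 0, 0, 0],
    [0, 0, -2.1, 0, 0, 0],
    [0, 0, -2.1, 0, 0, 0],
    [0, 0, -2.1, 0, 0, 0],
    [0, 0, -2.1, 0, 0, 0],
    [0, 0, -2.1, 0, 0, 0],
    [0, 0, -2.1, 0, 0, 0],
    [0, 0, -2.1, 0, 0, 0],
    [0, 0, -1.0, 0, 0, 0],
    [0, 0, 0, 0, 0, 0],
    [0, 0, 0, 0, 0, 0],
  ],
)

```text
clock: 7.67
tool_pos: [0.4833, 0.0828, 0.2774]
orientation: [-179.9, 0.0, -75.4]
force: [-0.3, 0.0, -3.1]
opening: 0.0262
gripper_force: 30.0
```

```bash
cat >> h.py <<'E'
a=-6.0
RM=R.from_euler("z",a,degrees=True)*R.from_euler("y",-30,degrees=True)  # mouth frame
M=np.array([.550,-.176,.140])
RT=R.from_matrix(np.c_[-RM.as_matrix()[:,1],-RM.as_matrix()[:,0],-RM.as_matrix()[:,2]]) # tool at mouth
E
python3 - <<'E'
from h import *
print(np.linalg.det(RT.as_matrix()),RM.apply([0,0,1]))
print(RT.as_euler("xyz",degrees=True))
for c in ["wrist"]:
    s=snapshot(c); save(s,"w2",k=1.5)
    print([(np.round(d["position"],4).tolist(),round(d["score"],2)) for d in spot_point(c,"red_mid")[:2]])
to(M+RM.apply([0,0,.15]),RT)
print(get_obs()["joint_pos"].round(1))
E
```

```text
0.9999999999999996 [-0.49726095  0.05226423  0.8660254 ]
[-150.    0.  -96.]
[([0.4827, 0.0814, 0.2726], 0.74)]
t 7.77 pos [0.4828 0.0825 0.2761] ori [179.89  -0.   -75.39] shift cm [24.07  7.03  0.63]
rotvec deg [29.78  5.37 20.15] shift after turn [25.01 -1.33  1.48]
[ 32.7   1.7 -19.1  -0.  -69.3 -18.1]
```

View pics/w2.png

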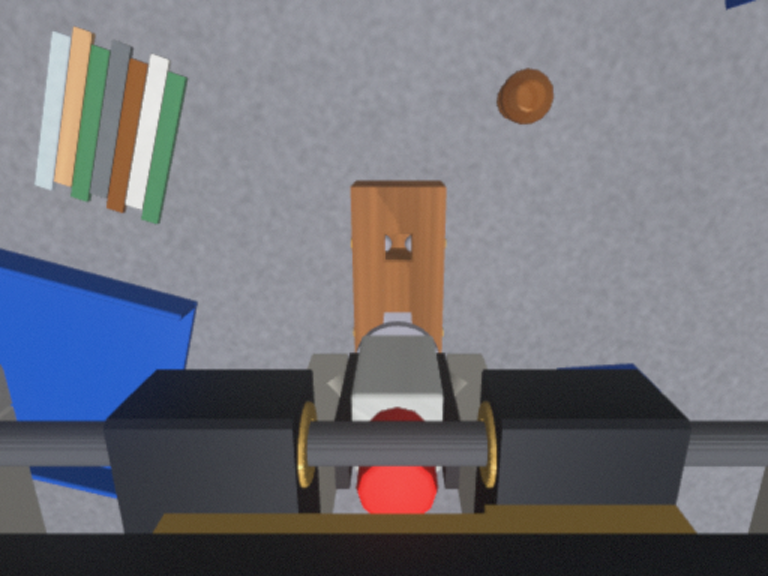

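The point is held straight: stone at (397,485), grip centred between the fingers, and its rack hole at (398,247) now empty. Next it goes over the mouth.

Call:
play_rows(
  plan=[
    [3.0, 0.88, 0.07, 0, 0, 0],
    [3.0, 0.88, 0.07, 0, 0, 0],
    [3.0, 0.88, 0.07, 0, 0, 0],
    [3.0, 0.88, 0.07, 0, 0, 0],
    [3.0, 0.88, 0.07, 0, 0, 0],
    [3.0, 0.88, 0.07, 0, 0, 0],
    [3.0, 0.88, 0.07, 0, 0, 0],
    [3.0, 0.88, 0.07, 0, 0, 0],
    [0, 0, 0, 4.25, 0.77, 2.88],
    [0, 0, 0, 4.25, 0.77, 2.88],
    [0, 0, 0, 4.25, 0.77, 2.88],
    [0, 0, 0, 4.25, 0.77, 2.88],
    [0, 0, 0, 4.25, 0.77, 2.88],
    [0, 0, 0, 4.25, 0.77, 2.88],
    [0, 0, 0, 4.25, 0.77, 2.88],
    [0, 0, 0, 0, 0, 0],
    [0, 0, 0, 0, 0, 0],
    [0, 0, 0, 0, 0, 0],
  ],
)

```text
clock: 9.27
tool_pos: [0.4761, -0.1672, 0.2716]
orientation: [-150.0, -0.0, -95.9]
force: [0.9, 1.3, -0.9]
opening: 0.0258
gripper_force: 30.0
```

```bash
python3 - <<'E'
from h import *
for c in ["wrist","scene","top"]:
    s=snapshot(c)
    if c=="wrist": save(s,"w3",k=1.5); sw=s
    if c=="scene": save(s,"s3",(80,150,230,290),5); ss=s
    for t in ["mouth","spindle","red_mid","red_seat","red_point"]:
      print(c,t,[(np.round(d["position"],4).tolist(),round(d["score"],2)) for d in spot_point(c,t)[:2]])
to(M+RM.apply([0,0,.15]),RT)
print(get_obs()["joint_pos"].round(1),get_obs()["force"].round(2))
print("mouth proj wrist*1.5",proj(sw,M)*1.5,"scene crop",(proj(ss,M)-[80,150])*5)
th=np.linspace(0,2*np.pi,9)[:-1]
print((proj(sw,M+RM.apply(np.c_[.032*np.cos(th),.032*np.sin(th),0*th]))*1.5).round().tolist())
E
```

```text
wrist mouth [([0.5495, -0.1742, 0.1387], 0.94)]
wrist spindle [([0.5483, -0.1765, 0.1434], 0.97)]
wrist red_mid [([0.4789, -0.1703, 0.266], 0.68)]
wrist red_seat [([0.4949, -0.1723, 0.2435], 0.63)]
wrist red_point [([0.5105, -0.1715, 0.2134], 0.77)]
scene mouth [([0.5515, -0.1769, 0.1425], 0.78)]
scene spindle [([0.5545, -0.1761, 0.1385], 0.94)]
scene red_mid [([0.477, -0.1654, 0.2637], 0.77)]
scene red_seat [([0.4906, -0.1677, 0.2431], 0.53)]
scene red_point [([0.5095, -0.1697, 0.2103], 0.49)]
top mouth [([0.5518, -0.177, 0.142], 0.77), ([0.4935, -0.1643, 0.2426], 0.7)]
top spindle [([0.5562, -0.171, 0.1429], 0.63)]
top red_mid [([0.479, -0.1687, 0.2663], 0.36)]
top red_seat [([0.4922, -0.1678, 0.239], 0.52)]
top red_point [([0.5115, -0.1699, 0.2103], 0.35), ([0.5549, -0.1775, 0.1409], 0.35)]
t 10.17 pos [ 0.4759 -0.1673  0.2718] ori [-1.4992e+02  2.0000e-02 -9.6000e+01] shift cm [0.09 0.13 0.14]
rotvec deg [-0.08  0.02 -0.01] shift after turn [0.09 0.13 0.14]
[  7.6 -14.  -45.   13.4 -30.4 -23.5] [-0.12 -0.06 -2.13]
mouth proj wrist*1.5 [[400.73477498 274.438465  ]] scene crop [[236.98997658 166.20198277]]
[[348.0, 274.0], [364.0, 310.0], [401.0, 324.0], [437.0, 310.0], [453.0, 274.0], [439.0, 238.0], [401.0, 222.0], [363.0, 238.0]]
```

View pics/w3.png

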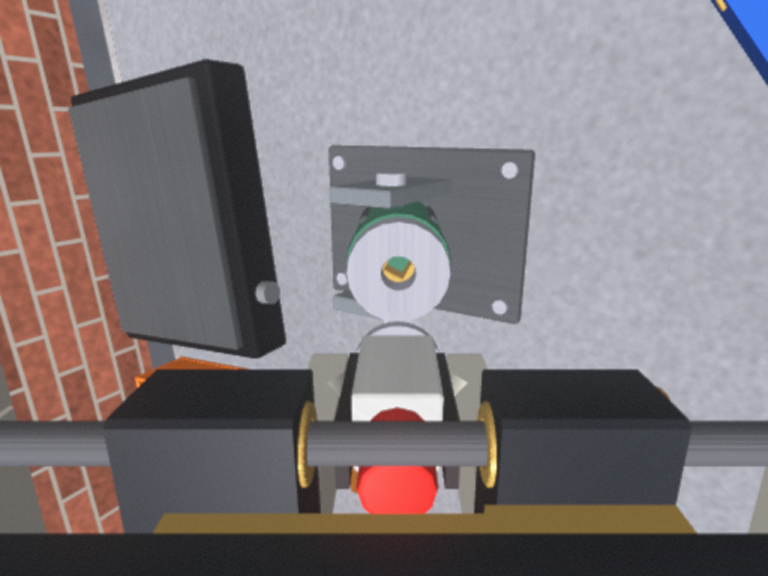

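View pics/s3.png

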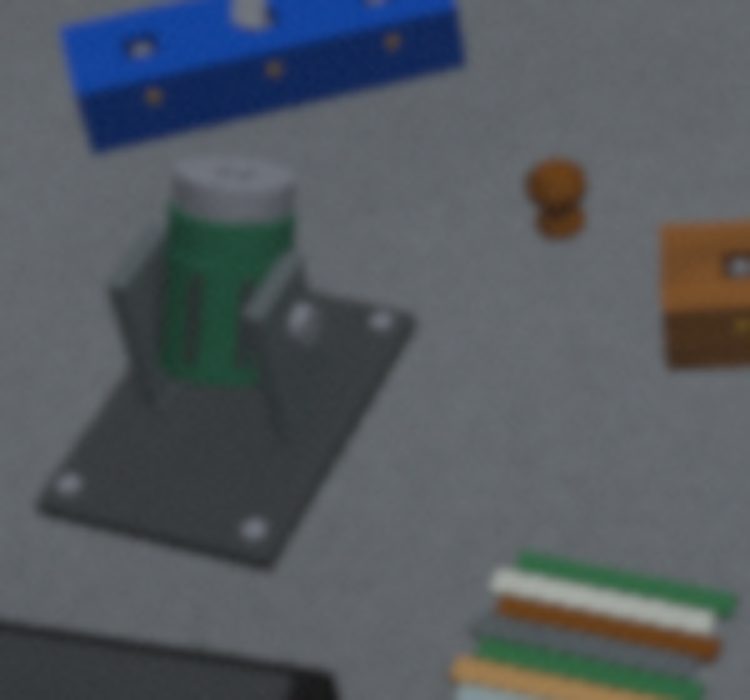

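In the wrist view the steel face circle spans cols 348–450 and rows 221–321, centre about (399,271), within about 1 mm of my prediction. The brass drive's hole shows at (398,270). In the scene crop the face is at (235,170), as predicted. Next I'll zoom in on the drive and fit the face ellipse.

```bash
python3 - <<'E'
from h import *
s=snapshot("wrist"); save(s,"w4",(225,140,307,220),7)
f=s["frame"]; h=cv2.cvtColor(f,cv2.COLOR_RGB2HSV)
m=((h[...,2]>150)&(h[...,1]<45)).astype(np.uint8); m[:140]=0;m[214:]=0;m[:,:228]=0;m[:,304:]=0
n,l,st,ce=cv2.connectedComponentsWithStats(m); i=1+np.argmax(st[1:,4]); 
c=max(cv2.findContours((l==i).astype(np.uint8),cv2.RETR_EXTERNAL,cv2.CHAIN_APPROX_NONE)[0],key=len)
print(st[i],cv2.fitEllipse(c)); e=cv2.fitEllipse(c)[0]
th=np.linspace(0,6.283,60); q=proj(s,M+RM.apply(np.c_[.032*np.cos(th),.032*np.sin(th),0*th])).astype(np.float32)
print("pred",cv2.fitEllipse(q.reshape(-1,1,2)))
# move M in face plane
n_=RM.apply([0,0,1]); o,d=ray(s,e); P=o+d*((M-o)@n_)/(d@n_); print("centre on face",P.round(4),"mouth-frame off mm",(RM.inv().apply(P-M)*1000).round(2))
p0,R0,_=pose(); print("in tool frame (tool->centre) mm",(R0.inv().apply(P-p0)*1000).round(2))
E
```

```text
[ 228  148   76   66 3639] ((265.01177978515625, 184.76431274414062), (71.70130157470703, 76.83621215820312), 88.1930160522461)
pred ((267.2969055175781, 181.86566162109375), (67.75048065185547, 70.32268524169922), 88.24662780761719)
centre on face [ 0.552  -0.1745  0.141 ] mouth-frame off mm [2.08 1.71 0.  ]
in tool frame (tool->centre) mm [ -0.71  -0.56 151.43]
```

View pics/w4.png

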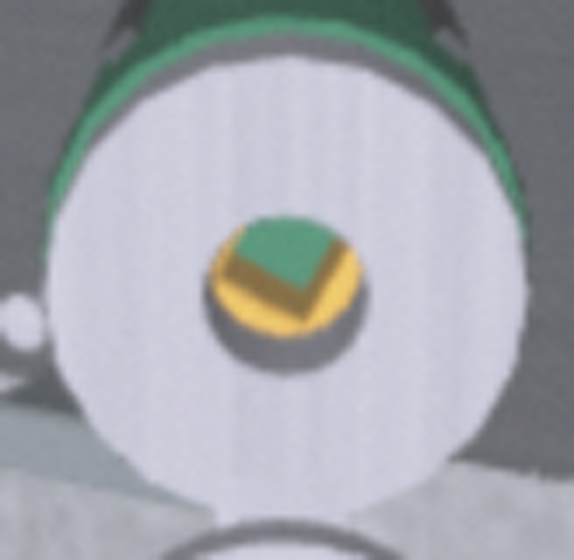

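The zoom shows the bore centre at crop (286,296), so full-frame (266,182). The brass square has its lower corner at (303,322), with edges rising to the left at about 32° and to the right at about 55°. The drive is therefore turned about +32° about the tool z axis. Next I'll check whether the held point sits where the calibration puts it.

```bash
python3 - <<'E'
from h import *
s=snapshot("wrist"); p0,R0,_=pose()
for z in (.032-.005,.027,-.041):  # flange front underside etc along tool z
    print(z,proj(s,p0+R0.apply([0,0,z])).round(1))
# red stone & flange far edge columns
f=s["frame"]; h=cv2.cvtColor(f,cv2.COLOR_RGB2HSV)
m=((h[...,0]<6)|(h[...,0]>172))&(h[...,1]>180)&(h[...,2]>120); m[:310]=0;m[:,:230]=0;m[:,300:]=0
y,x=np.nonzero(m); print("stone cols",x.min(),x.max(),"rows",y.min(),y.max())
g=h[240,220:310,2].astype(int); print(g.tolist())
for P in [(266,182.0)]:
    n_=RM.apply([0,0,1]); o,d=ray(s,P); Q=o+d*((M-o)@n_)/(d@n_); print((R0.inv().apply(Q-p0)*1000).round(2))
E
```

```text
0.027 [[266.4 245.7]]
0.027 [[266.4 245.7]]
-0.041 [[267.6 332. ]]
stone cols 238 290 rows 312 341
[151, 146, 148, 149, 149, 146, 148, 148, 149, 147, 142, 111, 68, 55, 52, 51, 53, 57, 91, 136, 142, 144, 146, 144, 147, 147, 147, 148, 145, 147, 146, 145, 145, 146, 146, 145, 145, 145, 145, 145, 145, 144, 144, 143, 144, 141, 143, 142, 143, 143, 142, 142, 141, 143, 143, 144, 142, 144, 143, 141, 143, 142, 143, 145, 145, 144, 144, 146, 146, 141, 130, 98, 59, 53, 50, 52, 59, 92, 143, 149, 148, 148, 150, 149, 150, 147, 149, 148, 150, 149]
[  1.91   0.34 151.42]
```

Call:
play_rows(
  plan=[
    [0.1, 0.12, 0, 0, 0, 0],
    [0, 0, 1.2, 0, 0, 6.4],
    [0, 0, 1.2, 0, 0, 6.4],
    [0, 0, 1.2, 0, 0, 6.4],
    [0, 0, 1.2, 0, 0, 6.4],
    [0, 0, 1.2, 0, 0, 6.4],
    [0, 0, 1.2, 0, 0, 0],
    [0, 0, 0, 0, 0, 0],
    [0, 0, 0, 0, 0, 0],
    [0, 0, 0, 0, 0, 0],
  ],
)

```text
clock: 11.1
tool_pos: [0.5106, -0.172, 0.2093]
orientation: [-153.8, 15.4, -124.4]
force: [1.5, -0.4, -0.8]
opening: 0.026
gripper_force: 30.0
```

```bash
cat >> h.py <<'E'
def rel():
    p,Rr,o=pose(); q=RM.inv().apply(p-M)*1000
    ax=Rr.apply([0,0,-70e-3])
    print("t",round(o["clock"],2),"TCP in mouth mm",q.round(2),"tail depth",round(70-q[2],1),"F mouth",RM.inv().apply(o["force"]).round(1),"M",RM.inv().apply(o["moment"]).round(2),"turn",np.degrees((RT.inv()*Rr).as_rotvec()).round(1),"open",round(o["opening"],4))
E
python3 - <<'E'
from h import *
rel()
s=snapshot("wrist"); save(s,"w5",(205,120,325,225),6)
s=snapshot("scene"); save(s,"s5",(85,140,175,220),6)
b=cv2.hconcat([cv2.resize(cv2.imread("pics/w5.png"),(400,350)),cv2.resize(cv2.imread("pics/s5.png"),(400,350))]); cv2.imwrite("pics/b5.png",b)
E
```

```text
t 11.1 TCP in mouth mm [ 0.38 -0.15 79.78] tail depth -9.8 F mouth [ 1.  -0.3 -1.5] M [ 0.07  1.9  -0.06] turn [ 0.1 -0.  32. ] open 0.026
```

View pics/b5.png

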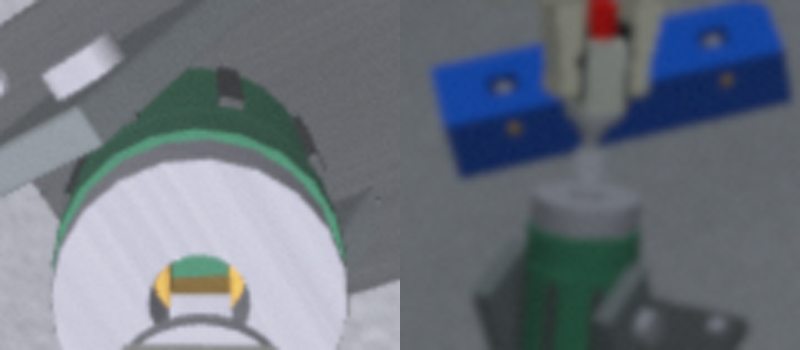

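The left half shows the drive hole upright and centred with the tail: hole edges at cols 172–230, tail centre about 200. The right half shows the tail just above the mouth. Now I'll insert it gently.

Call:
play_rows(
  plan=[
    [0, 0, 0.25, 0, 0, 0],
    [0, 0, 0.25, 0, 0, 0],
    [0, 0, 0.25, 0, 0, 0],
    [0, 0, 0.25, 0, 0, 0],
    [0, 0, 0.25, 0, 0, 0],
    [0, 0, 0.25, 0, 0, 0],
    [0, 0, 0.25, 0, 0, 0],
    [0, 0, 0.25, 0, 0, 0],
    [0, 0, 0.25, 0, 0, 0],
    [0, 0, 0.25, 0, 0, 0],
    [0, 0, 0, 0, 0, 0],
    [0, 0, 0, 0, 0, 0],
  ],
)

```text
clock: 12.2
tool_pos: [0.523, -0.1733, 0.1869]
orientation: [-153.9, 15.4, -124.4]
force: [-1.1, -0.9, -2.1]
opening: 0.0257
gripper_force: 30.0
```

```bash
python3 -c "
from h import *
rel()"
```

```text
t 12.2 TCP in mouth mm [-2.000e-02 -1.600e-01  5.419e+01] tail depth 15.8 F mouth [-1.9 -1.  -1.3] M [ 0.08  1.91 -0.02] turn [ 0. -0. 32.] open 0.0257
```

Free so far. Continuing in small steps past the drive's entrance.

Call:
play_rows(
  plan=[
    [0, 0, 0.15, 0, 0, 0],
    [0, 0, 0.15, 0, 0, 0],
    [0, 0, 0.15, 0, 0, 0],
    [0, 0, 0.15, 0, 0, 0],
    [0, 0, 0.15, 0, 0, 0],
    [0, 0, 0.15, 0, 0, 0],
    [0, 0, 0, 0, 0, 0],
    [0, 0, 0, 0, 0, 0],
  ],
)

```text
clock: 12.87
tool_pos: [0.5275, -0.1738, 0.1792]
orientation: [-153.9, 15.4, -124.4]
force: [-0.4, 0.7, -1.3]
opening: 0.0257
gripper_force: 30.0
```

```bash
python3 -c "
from h import *
rel()"
```

```text
t 12.87 TCP in mouth mm [ 0.06 -0.13 45.27] tail depth 24.7 F mouth [-1.1  0.7 -0.9] M [ 0.07  1.9  -0.09] turn [ 0. -0. 32.] open 0.0257
```

Call:
play_rows(
  plan=[
    [0, 0, 0.15, 0, 0, 0],
    [0, 0, 0.15, 0, 0, 0],
    [0, 0, 0.15, 0, 0, 0],
    [0, 0, 0.15, 0, 0, 0],
    [0, 0, 0.15, 0, 0, 0],
    [0, 0, 0.15, 0, 0, 0],
    [0, 0, 0.15, 0, 0, 0],
    [0, 0, 0, 0, 0, 0],
    [0, 0, 0, 0, 0, 0],
  ],
)

```text
clock: 13.62
tool_pos: [0.5327, -0.1744, 0.1701]
orientation: [-153.9, 15.4, -124.4]
force: [-0.7, -0.3, -1.5]
opening: 0.026
gripper_force: 30.0
```

```bash
python3 -c "
from h import *
rel()"
```

```text
t 13.62 TCP in mouth mm [ 1.000e-02 -2.600e-01  3.478e+01] tail depth 35.2 F mouth [-1.3 -0.3 -1. ] M [ 0.07  1.97 -0.02] turn [ 0. -0. 32.] open 0.026
```

Call:
play_rows(
  plan=[
    [0, 0, 0.06, 0, 0, 0],
    [0, 0, 0.06, 0, 0, 0],
    [0, 0, 0.06, 0, 0, 0],
    [0, 0, 0.06, 0, 0, 0],
    [0, 0, 0.06, 0, 0, 0],
    [0, 0, 0, 0, 0, 0],
    [0, 0, 0, 0, 0, 0],
  ],
)

```text
clock: 14.2
tool_pos: [0.5343, -0.1745, 0.1678]
orientation: [-153.9, 15.4, -124.4]
force: [0.1, 0.7, -0.8]
opening: 0.0258
gripper_force: 30.0
```

```bash
python3 -c "
from h import *
rel()"
```

```text
t 14.2 TCP in mouth mm [ 0.23 -0.12 31.94] tail depth 38.1 F mouth [-0.4  0.7 -0.7] M [ 0.22  2.06 -0.07] turn [ 0.1 -0.  32. ] open 0.0258
```

No contact force yet. I'll push a little further until the flange presses on the face.

Call:
play_rows(
  plan=[
    [0, 0, 0.04, 0, 0, 0],
    [0, 0, 0.04, 0, 0, 0],
    [0, 0, 0.04, 0, 0, 0],
    [0, 0, 0, 0, 0, 0],
    [0, 0, 0, 0, 0, 0],
  ],
)

```text
clock: 14.62
tool_pos: [0.5344, -0.1745, 0.1677]
orientation: [-153.8, 15.5, -124.4]
force: [-15.8, 6.5, 16.6]
opening: 0.026
gripper_force: 30.0
```

```bash
python3 -c "
from h import *
rel()"
```

```text
t 14.62 TCP in mouth mm [ 0.24 -0.11 31.79] tail depth 38.2 F mouth [-5.9  4.8 22.6] M [ 1.94  4.26 -0.11] turn [ 0.2 -0.1 32. ] open 0.026
```

Firm stop at 38.2 mm depth, so the point is home. I'll ease off, release, then retreat along the axis.

Call:
play_rows(
  plan=[
    [0, 0, -0.08, 0, 0, 0],
    [0, 0, 0, 0, 0, 0],
    [0, 0, 0, 0, 0, 0],
  ],
)

```text
clock: 14.87
tool_pos: [0.5345, -0.1745, 0.1678]
orientation: [-153.8, 15.4, -124.4]
force: [-8.0, 2.2, 7.6]
opening: 0.0256
gripper_force: 30.0
```

Call:
play_rows(
  plan=[
    [0, 0, 0, 0, 0, 0],
    [0, 0, 0, 0, 0, 0],
    [0, 0, 0, 0, 0, 0],
    [0, 0, 0, 0, 0, 0],
    [0, 0, 0, 0, 0, 0],
    [0, 0, 0, 0, 0, 0],
    [0, 0, 0, 0, 0, 0],
    [0, 0, 0, 0, 0, 0],
  ],
  grip=6,
)

```text
clock: 15.53
tool_pos: [0.5346, -0.1744, 0.1674]
orientation: [-153.9, 15.4, -124.4]
force: [0.3, 0.1, -0.3]
opening: 0.0599
gripper_force: 0.0
```

Call:
play_rows(
  plan=[
    [0, 0, -0.5, 0, 0, 0],
    [0, 0, -1, 0, 0, 0],
    [0, 0, -1.5, 0, 0, 0],
    [0, 0, -2, 0, 0, 0],
    [0, 0, -2, 0, 0, 0],
    [0, 0, -2, 0, 0, 0],
    [0, 0, -2, 0, 0, 0],
    [0, 0, -1, 0, 0, 0],
    [0, 0, 0, 0, 0, 0],
    [0, 0, 0, 0, 0, 0],
    [0, 0, 0, 0, 0, 0],
  ],
)

```text
clock: 16.45
tool_pos: [0.4746, -0.1682, 0.2705]
orientation: [-153.9, 15.4, -124.4]
force: [0.2, 0.8, -0.7]
opening: 0.0605
gripper_force: 0.0
```

```bash
python3 - <<'E'
from h import *
rel()
for c in ["wrist","scene","top"]:
    s=snapshot(c)
    if c=="wrist": save(s,"w6",(160,80,360,300),2)
    if c=="scene": save(s,"s6",(75,130,175,240),4)
    for t in ["red_mid","red_seat"]:
      print(c,t,[((RM.inv().apply(d["position"]-M)*1000).round(1).tolist(),round(d["score"],2)) for d in spot_point(c,t)[:1]])
cv2.imwrite("pics/b6.png",cv2.hconcat([cv2.imread("pics/w6.png"),cv2.imread("pics/s6.png")]))
E
```

```text
t 16.45 TCP in mouth mm [-4.2000e-01 -8.0000e-02  1.5091e+02] tail depth -80.9 F mouth [-0.2  0.9 -0.7] M [ 0.13  1.59 -0.06] turn [ 0. -0. 32.] open 0.0605
wrist red_mid [([-4.5, -2.6, 23.8], 0.95)]
wrist red_seat [([0.9, -0.6, -1.2], 0.79)]
scene red_mid [([-1.8, 1.0, 23.1], 0.65)]
scene red_seat [([-3.7, 2.1, -1.5], 0.68)]
top red_mid [([-1.3, -0.2, 24.3], 0.76)]
top red_seat [([-3.5, 2.3, -1.4], 0.73)]
```

View pics/b6.png

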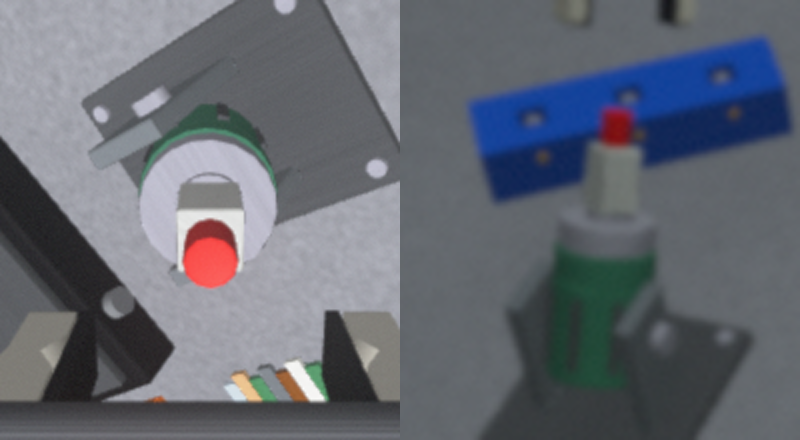

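The point stands straight in the spindle, with the stone at (210,260) on the left and (618,125) on the right. Its flange is on the face and the gripper is clear of it. Seat depth is about 0 to -1.5 mm in all views, so it is home.

```bash
python3 -c "
from plant import *
print(close_job())"
```

```text
the job is handed in; nothing more can be done
None
```

The red grinding point is fully home in the green spindle with its flange on the face, the gripper is clear, and the job is handed in after about 17 s of robot time.

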